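# Pack the jam sampler tray

### The arm

A 6-joint arm with a two-finger parallel gripper is mounted at the origin on the work surface. World frame = base frame: x ahead of the robot, y to its left, z up, the work surface at z = 0. Lengths are in m, angles in rad, forces in N, time in s.
With the tool pointing down it reaches from about 0.275 to 1 m from the base axis. Payload 8.4 kg.
Tool frame: the origin (TCP) lies on the centre line of the jaws, within the pads' length; the fingertips stand 17 mm ahead of it and the grasp point (between the pads) lies 2 mm behind it (bot.tcp_to_tips is the y of the fingertips in the tool frame, in m); y points along the fingers, z is the direction in which the jaws open and shut, and the axes are right-handed (so a half turn about y gives the same grasp; the last joint's range is limited). The gripper opens to 85 mm and grips with 20 to 120 N. Pads are 22 mm wide; open, the fingers measure 114 mm over their backs; the gripper's body (76 mm by 85 mm) begins 54 mm behind the grasp point. The pads swing forward as they close: fully open they stand 13 mm farther back than shut.
Start: joints at [1.224, 0.353, 1.633, -0, 1.155, -0.002], TCP at [0.211, 0.588, 0.248] pointing down, gripper open.
Joint ranges: [-2.63, 2.63], [-0.92, 2.1], [0.06, 2.66], [-1.3, 4.44], [0, 2.69], [-3.02, 3.02]. Speed limits (rad/s): [2.22, 2.22, 2.79, 3.14, 3.14, 3.14].

### API

Orientations are given as a unit quaternion [x, y, z, w].
In Python, from workcell import bot, hand, kinematics, get_obs, vision, hand_in gives the robot as it stands. The module is installed in compiled form; this text tells all that it offers. Calls block until the motion is done:
- bot.reach(position, orientation): joint-space move of the TCP to a pose.
- bot.servo_line(position, ori=None, velocity=0.15): straight line of the TCP; ori=None keeps the orientation; velocity is the mean speed in m/s.
- bot.goto_joints(angles): joint-space move.
- hand.move_gripper(opening, strength=None): finger opening in m; strength is the grip in N (None keeps the last); returns when the fingers have stopped.
- bot.dwell(seconds).
- kinematics.solve_ik(position, orientation): joint angles nearest the present ones, or None.
- get_obs(): the state.
- vision.read_camera(name): name is "scene" or "top" or "wrist"; returns a dict with "frame" (400x640x3 uint8, red, green, blue), "intrinsics" (3x3 intrinsics, pixels), "dist" ([k1, k2, p1, p2, k3] as OpenCV has them; the pictures are not rectified), "view" (4x4, takes a point from world to camera coordinates). Camera axes: x right, y down, z forward; pixel columns grow to the right and rows downward; lengths in m; the calibration is good to about 2 mm. A picture is of the moment at which its call begins. There is no depth.
A pose or a line that the arm cannot do raises bot.IKError and nothing moves.
- hand_in(): hands the job in, once; it reports no verdict.
The state is a dict: "time_s": time; "joint_pos": joint angles; "joint_vel": joint speeds; "joint_efforts": joint torques, N m; "position": TCP position; "orientation": TCP orientation; "wrist_force": force on the tool from outside, world axes, zero at the start; "ft_torque": the same for the moment, N m; "gripper_width": finger opening in m.
Only numpy, scipy, OpenCV 4.12 (cv2) and the standard library are available. Lean on these libraries where they do the work, as an engineer would, in place of code of your own. Each camera call takes 0.05 s, during which the arm holds its last target. There are 200 camera calls.

### The job

Pack the jam sampler: stand each of the four sealed little jars (the ones with a white paper strip across the lid) upright in the brown tray, in the compartment whose card has the colour of its lid. Leave the two unsealed jars without a strip standing where they are.

Things in the scene. Friction and masses are not known exactly. Their poses are not given: they have to be found in the camera images.
- jar_red: SEALED small jam jar, red lid: upright closed cylinder, 44 mm diameter (lid and body alike), 56 mm high, about 110 g; a white paper strip 16 mm wide runs across the lid and down both sides, along its y. Origin: centre of its underside, z up. Stands loose on the table to the right (-y) of the tray.
- jar_yellow: SEALED small jam jar, yellow lid: upright closed cylinder, 44 mm diameter (lid and body alike), 56 mm high, about 110 g; a white paper strip 16 mm wide runs across the lid and down both sides, along its y. Origin: centre of its underside, z up. Stands loose on the table to the right (-y) of the tray.
- jar_green: SEALED small jam jar, green lid: upright closed cylinder, 44 mm diameter (lid and body alike), 56 mm high, about 110 g; a white paper strip 16 mm wide runs across the lid and down both sides, along its y. Origin: centre of its underside, z up. Stands loose on the table to the right (-y) of the tray.
- jar_blue: SEALED small jam jar, blue lid: upright closed cylinder, 44 mm diameter (lid and body alike), 56 mm high, about 110 g; a white paper strip 16 mm wide runs across the lid and down both sides, along its y. Origin: centre of its underside, z up. Stands loose on the table to the right (-y) of the tray.
- plain_red: Look-alike: UNSEALED jar, red lid, same shape and size as the sealed ones but a bare lid, no white strip. Origin: centre of its underside, z up. Stands loose among the sealed jars and stays there. All jar centres start at least 80 mm apart; the other loose things among them (brass spare lid, tape roll) are at most 18 mm high.
- plain_blue: Look-alike: UNSEALED jar, blue lid, same shape and size as the sealed ones but a bare lid, no white strip. Origin: centre of its underside, z up. Stands loose among the sealed jars and stays there. All jar centres start at least 80 mm apart; the other loose things among them (brass spare lid, tape roll) are at most 18 mm high.
- card_red: Red card, 68 x 68 x 2 mm, on the floor of one compartment of the fixed brown 2 x 2 tray (155 x 155 mm). Compartments 70 x 70 mm inside, 75 mm centre to centre, walls and dividers 5 mm thick, tops 22 mm above the table. Origin: centre of card underside, 5 mm above the table, at the compartment's centre; x, y along the tray's sides. Jars stand on its top, 7 mm above the table.
- card_yellow: Yellow card, 68 x 68 x 2 mm, on the floor of one compartment of the fixed brown 2 x 2 tray (155 x 155 mm). Compartments 70 x 70 mm inside, 75 mm centre to centre, walls and dividers 5 mm thick, tops 22 mm above the table. Origin: centre of card underside, 5 mm above the table, at the compartment's centre; x, y along the tray's sides. Jars stand on its top, 7 mm above the table.
- card_green: Green card, 68 x 68 x 2 mm, on the floor of one compartment of the fixed brown 2 x 2 tray (155 x 155 mm). Compartments 70 x 70 mm inside, 75 mm centre to centre, walls and dividers 5 mm thick, tops 22 mm above the table. Origin: centre of card underside, 5 mm above the table, at the compartment's centre; x, y along the tray's sides. Jars stand on its top, 7 mm above the table.
- card_blue: Blue card, 68 x 68 x 2 mm, on the floor of one compartment of the fixed brown 2 x 2 tray (155 x 155 mm). Compartments 70 x 70 mm inside, 75 mm centre to centre, walls and dividers 5 mm thick, tops 22 mm above the table. Origin: centre of card underside, 5 mm above the table, at the compartment's centre; x, y along the tray's sides. Jars stand on its top, 7 mm above the table.

How it is judged:
By the outcome, as a careful person would: the job done as asked, in the order asked, and still so for the second after the job is handed in, with the robot touching nothing.
It also fails if it takes over 99 s, if anything falls off the work surface, if the arm or the gripper's body presses on something with over 40 N, if the wrist force passes 120 N, or if a joint passes its speed limit or range.

## Working session

There is one attempt and no reset: what is moved stays moved. The work goes in short steps, each a Python script; the robot and the scene stay as the last script left them, time stands still between calls to the robot, and variables do not carry over. Pictures are saved under pics/ and viewed, about 12 in all and at most 16, crops included, and the job is handed in when it is done.

```bash
mkdir -p pics; ls; python3 - <<'E'
from workcell import bot,get_obs,vision
import cv2
for n in("scene","top"):
    r=vision.read_camera(n); cv2.imwrite(f"pics/{n}0.png",r["frame"][...,::-1]); print(n,r["intrinsics"].tolist(),r["dist"],r["view"].round(3).tolist())
o=get_obs();print(o["time_s"],o["orientation"],bot.tcp_to_tips,o["gripper_width"])
E
```

```text
pics
scene [[395.5145866572415, 0.0, 326.82596370780556], [0.0, 395.5145866572415, 201.9288184282773], [0.0, 0.0, 1.0]] [0.01072128 0.         0.         0.         0.        ] [[-0.2, 0.98, -0.004, 0.156], [0.6, 0.119, -0.791, -0.3], [-0.774, -0.161, -0.612, 1.317], [0.0, 0.0, 0.0, 1.0]]
top [[497.1653772450559, 0.0, 316.1516253767553], [0.0, 497.1653772450559, 192.6798703337322], [0.0, 0.0, 1.0]] [-0.0084625  0.         0.         0.         0.       ] [[-0.005, -1.0, -0.012, -0.05], [-0.991, 0.006, -0.132, 0.531], [0.132, 0.012, -0.991, 1.088], [0.0, 0.0, 0.0, 1.0]]
0.1 [ 0.69704717 -0.12136488  0.12123634 -0.69620224] 0.017 0.08533558215319341
```

View pics/top0.png

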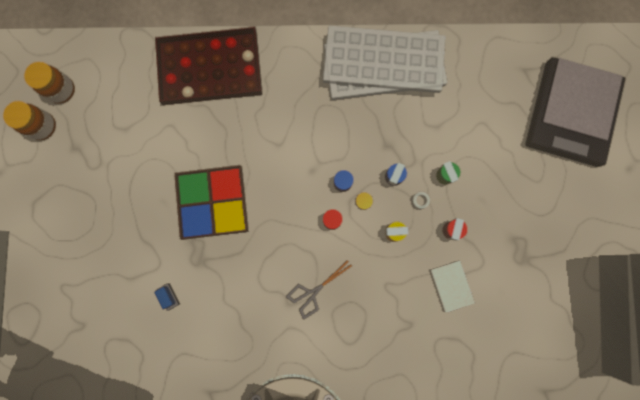

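View pics/scene0.png

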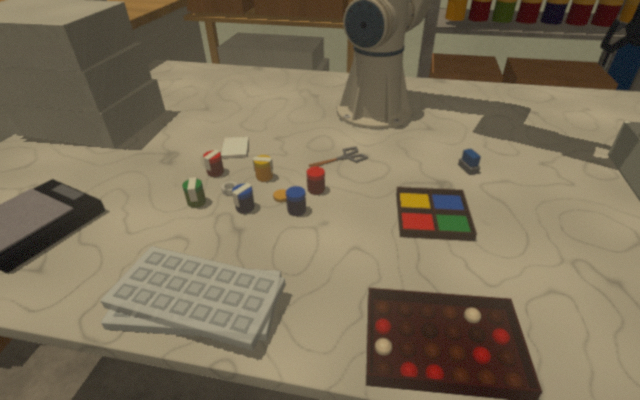

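Top view: the sealed jars are blue (397,174), green (450,173), yellow (397,232) and red (457,229). The plain jars are blue (344,181) and red (332,220). The cards are green (194,188), red (226,184), blue (197,221) and yellow (229,217). Next I measure coarsely, then go above the cluster for a wrist look.

```bash
cat > h.py <<'E'
import numpy as np, cv2
from scipy.spatial.transform import Rotation as R
from workcell import bot,hand,kinematics,get_obs,vision,hand_in
def cast(r,px,z):
    n=cv2.undistortPoints(np.array(px,float).reshape(-1,1,2),r["intrinsics"],np.array(r["dist"])).reshape(-1,2)
    V=np.array(r["view"]);d=np.c_[n,np.ones(len(n))]@V[:3,:3]; c=-V[:3,:3].T@V[:3,3]
    return c+d*((z-c[2])/d[:,2])[:,None]
def ori(a):
    c,s=np.cos(a),np.sin(a)
    return R.from_matrix(np.array([[s,-c,0],[0,0,-1],[c,s,0]]).T).as_quat()
def best(p,a):  # jaw axis a or a+pi, whichever leaves the last joint nearer its middle
    o=[(abs(q[5]),b) for b in (a,a+np.pi) if (q:=kinematics.solve_ik(p,ori(b))) is not None]
    return min(o)[1]
def snap(cam,name):
    r=vision.read_camera(cam); cv2.imwrite(f"pics/{name}.png",r["frame"][...,::-1]); return r
HUE=dict(red=(170,8),yellow=(20,32),green=(45,85),blue=(100,130))
def masks(r):
    h=cv2.cvtColor(r["frame"],cv2.COLOR_RGB2HSV); H,S,V=cv2.split(h)
    return {k:(((H>=a)&(H<=b) if a<b else (H>=a)|(H<=b))&(S>110)&(V>40)).astype(np.uint8) for k,(a,b) in HUE.items()}
E
python3 - <<'E'
from h import *
r=vision.read_camera("top")
for n,p in dict(sb=(397,174),sg=(450,173),sy=(397,232),sr=(457,229),pb=(344,181),pr=(332,220)).items(): print(n,cast(r,p,.056).round(3))
m=masks(r)
for k in m:
    n,l,s,c=cv2.connectedComponentsWithStats(m[k])
    for i in range(1,n):
        x,y,w,h,A=s[i]
        if A>300 and 170<x<250 and y>150: 
            cn=cv2.findContours((l==i).astype(np.uint8),0,2)[0][0]
            print("card",k,A,cast(r,c[i],.007).round(4),cv2.minAreaRect(cn))
p=[.43,-.19,.30]; a=best(p,0.); bot.reach(p,ori(a)); print(a,get_obs()["time_s"],get_obs()["joint_pos"])
snap("wrist","w1")
E
```

```text
sb [[ 0.569 -0.234  0.056]]
sg [[ 0.57  -0.351  0.056]]
sy [[ 0.44  -0.23   0.056]]
sr [[ 0.446 -0.362  0.056]]
pb [[ 0.554 -0.116  0.056]]
pr [[ 0.467 -0.088  0.056]]
card red 951 [[0.5558 0.1583 0.007 ]] ((225.16209411621094, 184.12799072265625), (30.904508590698242, 31.13819122314453), 83.2901611328125)
card yellow 947 [[0.4808 0.1492 0.007 ]] ((228.52310180664062, 216.18463134765625), (31.00868034362793, 30.76061248779297), 82.87498474121094)
card green 832 [[0.5472 0.2331 0.007 ]] ((193.0940704345703, 187.9405975341797), (28.955583572387695, 29.055086135864258), 84.2894058227539)
card blue 816 [[0.4723 0.224  0.007 ]] ((196.1106719970703, 220.21722412109375), (29.424114227294922, 28.247150421142578), 84.80557250976562)
0.0 3.0 [-4.18194892e-01  5.58744619e-02  1.89010621e+00  1.63585818e-04
  1.19568914e+00 -4.19198731e-01]
```

View pics/w1.png

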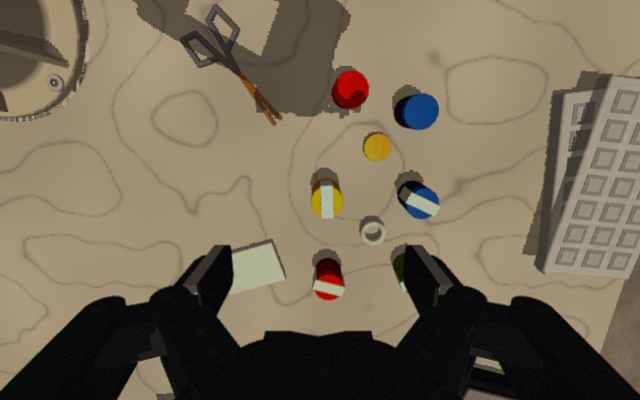

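The wrist view shows the sealed jars yellow (327,200), blue (418,203) and red (328,285), with green hidden behind the finger at (402,270). I'll take one more look from farther right and fit the strips.

```bash
cat >> h.py <<'E'
def strips(r,guess,rad=.03):
    """strip blob nearest each guessed lid centre -> centre, strip angle"""
    h=cv2.cvtColor(r["frame"],cv2.COLOR_RGB2HSV); w=((h[...,1]<70)&(h[...,2]>165)).astype(np.uint8)
    n,l,s,c=cv2.connectedComponentsWithStats(w); P=cast(r,c,.056); out={}
    for k,g in guess.items():
        d=[np.hypot(*(P[i,:2]-g)) if i and s[i,4]>40 else 9 for i in range(n)]; i=int(np.argmin(d))
        if d[i]>rad: continue
        cn=cv2.findContours((l==i).astype(np.uint8),0,2)[0][0]
        b=cast(r,cv2.boxPoints(cv2.minAreaRect(cn)),.056)[:,:2]; e=sorted([b[1]-b[0],b[2]-b[1]],key=np.linalg.norm)
        out[k]=(b.mean(0).round(4),round(float(np.arctan2(e[1][1],e[1][0])%np.pi),3),[round(float(np.linalg.norm(v))*1e3) for v in e])
    return out
G=dict(blue=(.569,-.234),green=(.57,-.351),yellow=(.44,-.23),red=(.446,-.362))
E
python3 - <<'E'
from h import *
r=vision.read_camera("wrist"); print(strips(r,G))
p=[.50,-.44,.30]; bot.reach(p,ori(0.)); r=snap("wrist","w2"); print(strips(r,G),get_obs()["time_s"])
print("top",strips(vision.read_camera("top"),G))
E
```

```text
{'blue': (array([ 0.5721, -0.2356]), 2.7, [15, 45]), 'yellow': (array([ 0.4421, -0.2321]), 1.586, [14, 43]), 'red': (array([ 0.4463, -0.3646]), 2.876, [14, 45])}
{'blue': (array([ 0.5846, -0.2513]), 0.002, [11, 15]), 'green': (array([ 0.595, -0.365]), 2.481, [41, 68]), 'yellow': (array([ 0.4425, -0.2499]), 3.141, [8, 14])} 4.1667
top {'blue': (array([ 0.5725, -0.2339]), 2.663, [13, 44]), 'yellow': (array([ 0.4432, -0.2314]), 1.565, [15, 42])}
```

View pics/w2.png

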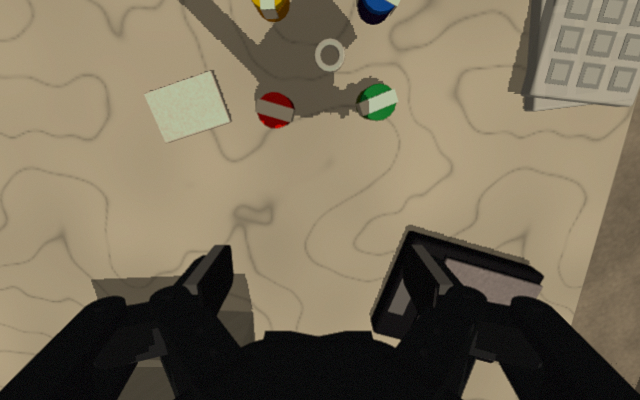

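Green's lid is at (378,102) with its strip at about 0.39 rad, and no neighbour is closer than 117 mm. I grip across the strip and place with the jaws along the tray diagonal. Green goes first.

```bash
cat >> h.py <<'E'
J=dict(blue=(.572,-.235,2.69),yellow=(.4425,-.2318,1.58),red=(.4463,-.3640,2.876))
C=dict(red=(.5558,.1583),yellow=(.4808,.1492),green=(.5472,.2331),blue=(.4723,.2240))
PHI=.121
def pick(x,y,strip,z=.036):
    a=best([x,y,.16],strip-np.pi/2)
    bot.reach([x,y,.16],ori(a)); hand.move_gripper(.066); bot.servo_line([x,y,z])
    hand.move_gripper(0.0,40); w=get_obs()["gripper_width"]; bot.servo_line([x,y,.16],velocity=.2); bot.dwell(.1)
    o=get_obs(); print("picked",w,o["gripper_width"],o["wrist_force"].round(1) if hasattr(o["wrist_force"],"round") else o["wrist_force"],o["time_s"])
def place(k,z=.0445):
    x,y=C[k]; p=[x,y,.16]
    a=min((abs(kinematics.solve_ik(p,ori(b))[5]),b) for b in PHI+np.pi/4*np.array([-3,-1,1,3]) if kinematics.solve_ik(p,ori(b)) is not None)[1]
    bot.reach(p,ori(a)); bot.servo_line([x,y,z],velocity=.12); bot.dwell(.1); print("wf",get_obs()["wrist_force"])
    hand.move_gripper(.062); bot.servo_line([x,y,.16],velocity=.2); print("placed",k,get_obs()["time_s"])
E
python3 - <<'E'
from h import *
r=vision.read_camera("wrist"); g=cast(r,(378,102),.056)[0]; e=cast(r,[(363,108),(395,95)],.056); print(g,e)
a=np.arctan2(*(e[1]-e[0])[1::-1])
pick(g[0],g[1],a); snap("wrist","w3"); place("green")
p=[.515,.08,.30]; bot.reach(p,ori(0.)); snap("wrist","w4")
E
python3 -c "
import cv2,numpy as np
cv2.imwrite('pics/w34.png',np.vstack([cv2.imread('pics/w3.png')[100:],cv2.imread('pics/w4.png')[:300]]))"
```

```text
[ 0.57360429 -0.35394687  0.056     ] [[ 0.55563011 -0.36098325  0.056     ]
 [ 0.59373085 -0.34582851  0.056     ]]
picked 0.04296170793748248 0.04284124741360487 [ 1.   0.4 -1.3] 8.0
wf [-0.43090062 -0.28739029 -0.73572526]
placed green 12.425
```

View pics/w34.png

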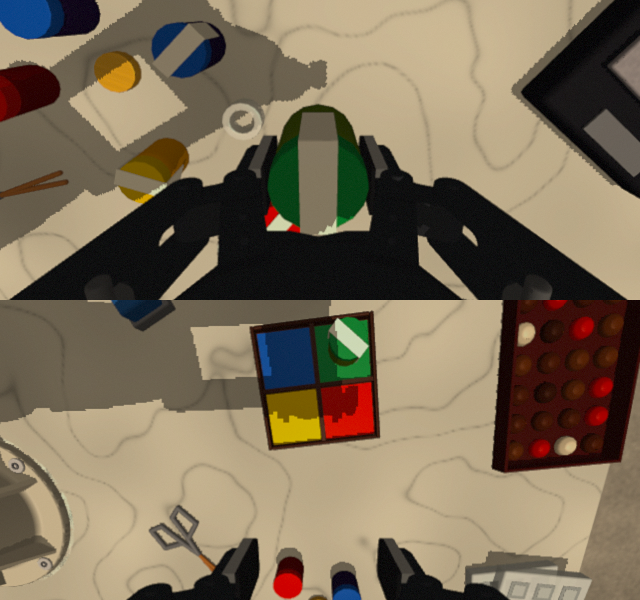

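The upper half shows green held squarely across its strip. In the lower half it stands upright in the green compartment (lid at about (348,42) in that frame). I carry on with the other three.

```bash
python3 - <<'E'
from h import *
for k in("blue","yellow","red"):
    pick(*J[k])
    if get_obs()["gripper_width"]<.038: print("MISSED",k); break
    place(k)
bot.reach([.515,.08,.30],ori(0.)); r=snap("wrist","w5"); print(strips(r,C)); snap("top","t5"); print(get_obs()["time_s"])
E
python3 -c "
import cv2,numpy as np
cv2.imwrite('pics/f5.png',np.vstack([cv2.imread('pics/w5.png')[:300],cv2.imread('pics/t5.png')[100:]]))"
```

```text
picked 0.043380381993877795 0.043079770051923816 [-0.2 -0.2 -1.9] 17.1833
wf [ 0.26921028  0.48117342 -1.15267553]
placed blue 21.1583
picked 0.04267020095733953 0.043008162865618 [ 0.9 -0.6 -0.4] 25.2167
wf [-0.39142372 -0.04740751 -0.65974657]
placed yellow 28.9
picked 0.04318175931081305 0.043046926082359764 [-0.4 -0.7 -1.6] 33.15
wf [ 0.45808483  1.14122047 -0.58244318]
placed red 37.3417
{'red': (array([0.5717, 0.1472]), 0.79, [10, 15]), 'green': (array([0.5488, 0.2346]), 2.479, [16, 47])}
38.2167
```

View pics/f5.png

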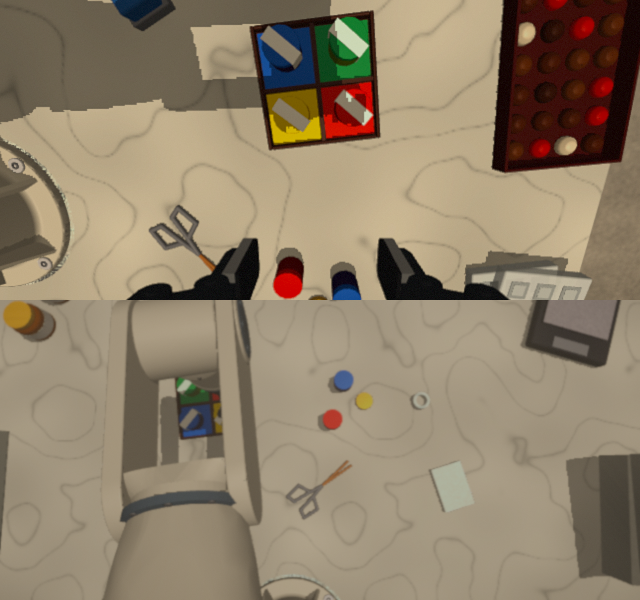

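All four sealed jars stand upright in their matching compartments: blue (281,46), green (349,38), yellow (293,115) and red (352,107). The plain jars are still at (344,181) and (332,220) in the top image. The gripper is empty and clear, so I hand in.

```bash
python3 -c "
from h import *
hand_in(); print(get_obs()['time_s'])"
```

```text
the job is handed in; nothing more can be done
the job is handed in; nothing more can be done
```

I packed all four sealed jars into the brown tray, each in the compartment matching its lid, and handed the job in. By the last check it had used about 38 s of the 99 s. I gripped each jar across its strip and placed the jars in the order green, blue, yellow, red.

- **Grips and forces:** all four grips closed on about 43 mm, which fits the 44 mm jars. The wrist force was under 2 N wherever I read it, after each lift and each lowering.
- **Final pictures:** the last wrist picture shows the four jars upright in the right compartments. The top picture shows the two unsealed jars at their starting pixels. The gripper was empty and well clear.
- **Partly failed check:** the automatic strip check of the placed jars confirmed only green, about 2 mm from its compartment centre. In the shaded lighting it found no strip for blue or yellow and only a fragment for red. I judged those three by eye.

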